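# Zero the bridge's range selector, click it up four and press the measuring key

## Task

Set the measuring bridge: the bar-shaped selector knob turns only while it is held pressed down, so press it down gently until you feel it bottom, turn it back (counter-clockwise) to its stop, then count exactly four clicks clockwise without running past the fourth, and let the knob go so that it rises and locks there. Then press the small round measuring key beside it fully down for a moment, gently, and let it go. Do not disturb the brass nut, the copper rod or the multimeter lying around.

Things in the scene. Friction and masses are not known exactly. Their poses are not given: they have to be found in the camera images.
- box: low grey instrument box with a bare aluminium panel, fixed, 210 mm (x) by 300 mm (y), panel 92 mm above the bench. Origin under its centre, z up, front is -x. On the panel: selector knob, key, an unused round fixed knob 30 mm across, 18 mm high (x 15, y -110 mm), three brass posts 22 mm high (x 75, y -120 to -30 mm).
- knob_axis (a point): point on the panel on the selector's axis; axes as the box's. The black knob, when up, has a round skirt 44 mm across, 18 to 26 mm above this point, and on it an upright bar grip 42 mm long, 14 mm thick, 26 to 66 mm above it, with a white line on top at its pointing end. Pinch the bar across its 14 mm.
- knob_mid (a point): middle of the bar grip, 46 mm above the panel when the knob is up; sinks and turns with it; x lies along the bar (pointing end at -x). A spring holds the knob up (4 N, 0.2 N more per mm) and a hidden pin locks it. It frees after 4 to 14 mm of travel, unknown beforehand; 1 mm deeper is a stiff rubber bump (8 N more per mm). Bump just felt, 9 to 13 N in all: always free.
- dial (a joint): angle of the selector knob, rad, clockwise from above. 0 at the counter-clockwise stop; seven places, a click every 20 degrees (0.349 rad); four clicks is 1.396. The bar's pointing end lies at yaw pi + 0.698 - dial in the box frame. A sprung roller snaps it into each place (0.15 N m to pass). Press first, then turn (twisted against the lock it binds), still pushing. Let go, it rises and locks.
- bump (a joint): how far the hidden rubber bump under the knob is squeezed, m: 0 when the knob does not reach it, 0.001 at 8 N on the bump (about 14 N of push in all). More than 0.0015 (about 18 N of push) spoils it.
- key_top (a point): centre of the top of the round black measuring key, 22 mm across, in a grey housing on the panel, a little right of the knob; z up. Spring key: travel 6 mm, 5 N when fully down, then a hard stop; it comes back up when let go.
- key (a joint): how far the measuring key is pressed, m: 0 up, 0.006 fully down. Pushing it with more than 20 N spoils it.
- nut: spare brass terminal nut, 22 mm wide, 16 mm tall, standing on the panel of the bridge box; origin under its centre. Leave it alone.
- rod: copper specimen rod, 10 mm thick, 200 mm long, lying on the bench left of the box. Leave it alone.
- meter: flat grey hand multimeter 160 x 85 x 42 mm lying on the bench right of the box. Leave it alone.

How it is judged:
On the way, in this order (a step that is already met when the one before it is completed fails the run):
1. the selector is turned back to its counter-clockwise stop (value of joint dial below 0.09 rad), for 0.1 s.
2. the selector rests at the fourth click from the stop (value of joint dial between 1.30626 and 1.48626 rad), for 0.5 s.
3. the measuring key is pressed fully down, the selector still at the fourth click (all of step 2 and value of joint key above 0.0048 m), for 0.1 s.
At the end, for the whole second after the job is handed in: The selector stands at the fourth click from its stop (1.396 rad, within 0.09 rad), at rest, and the key is up again (less than 1.2 mm down) (all of step 2 and velocity of joint dial below 0.1 rad/s and value of joint key below 0.0012 m); the robot touches nothing.
It fails at once if the selector is run past the fourth click (value of joint dial above 1.6057 rad).
It fails at once if the knob is pressed so hard that the rubber bump under it is squeezed by more than 1.5 mm (value of joint bump above 0.0015 m).
It fails at once if the key is pushed with more than 20 N (contact force between the fingers and key above 20 N).
It fails at once if the nut, the rod or the multimeter is shifted by more than 15 mm (distance of any of nut, rod, meter from where it was at the start of the episode above 0.015 m).
It also fails if it takes over 64 s, if anything falls off the work surface, if the arm or the gripper's body presses on something with over 40 N, if the wrist force passes 120 N, or if a joint passes its speed limit or range.

## Robot

A 7-joint arm with a two-finger parallel gripper is mounted at the origin on the work surface. World frame = base frame: x ahead of the robot, y to its left, z up, the work surface at z = 0. Lengths are in m, angles in rad, forces in N, time in s.
With the tool pointing down it reaches from about 0.425 to 0.925 m from the base axis. Payload 6.8 kg.
Tool frame: the origin (TCP) lies at the very end of the fingers, on their centre line; the grasp point (between the pads) lies 19 mm behind it; z points along the fingers, y is the line along which they close (so a half turn about z gives the same grasp; the last joint's range is limited). The gripper opens to 88 mm and grips with 3 to 60 N. Pads are 20 mm wide; open, the fingers measure 115 mm over their backs; the gripper's body (75 mm by 178 mm) begins 61 mm behind the grasp point.
Start: joints at [1.038, 0.477, 0.022, 1.555, -0.011, 1.109, -0.083], TCP at [0.278, -0.615, 0.19] pointing down, gripper open.
Joint ranges: [-2.96, 2.96], [-0.34, 2.1], [-1.41, 1.46], [0.24, 2.44], [-1.37, 4.51], [0.17, 1.92], [-2.96, 2.96]. Speed limits (rad/s): [2.39, 2.39, 3.14, 3.14, 3.14, 3.14, 3.14].

## Interface

Orientations are given as a unit quaternion [x, y, z, w].
In Python, from bench import telemetry, vision, manip, models gives the robot as it stands.
- The arm moves only by the tool apply_moves, never from a script. Its argument "rows" is a list of rows, each a list of 3 entries, a list of its own where there are three numbers: the gripper's target within -1 to 1 (shut at 1, half-way at 0, fully open at -1), then the shift along the tool's x, y, z in units of 60 mm (1.0 is 60 mm), then the turn, a rotation vector about the tool's x, y, z in units of 10 degrees (1.0 is 10 degrees). A call has 1 to 12 rows; each row is the pose to reach, as a shift and turn from the pose commanded when the call began, along the tool's axes at that moment; what a row does not reach only later rows make up. A row lasts 1/8 s, in which the tool goes at most 62.5 mm and 10.7 degrees, less where a joint would pass 70% of its speed; a pose out of reach is approached as far as the arm can. A call with a gripper value outside its range is refused whole. The fingers move at their own pace and stop on an object; "squeeze" is the grip in N (left out, the last holds). Time passes only in rows, so rows that repeat a pose let the fingers close. It gives the time, the measured TCP pose, the force, the opening and the grip force at its end, in the units of the state.
- telemetry.read_state(): the state, without advancing time (a new reading comes with each control period).
- vision.snapshot(name): name is "scene" or "side" or "wrist"; returns the picture (400x640x3 uint8, blue, green, red); there is no depth.
- vision.camera_info(name): a dict with "K" (3x3 intrinsics, pixels), "k1" (the pictures are not rectified: a ray, as slopes to the right and down, at radius r is drawn at 1 + k1 r^2 times it, then the intrinsics apply), "pose" (4x4, takes a point from camera to world coordinates). Camera axes: x right, y down, z forward; pixel columns grow to the right and rows downward; lengths in m; the calibration is good to about 2 mm. A picture is of the moment at which its call begins: read the wrist's pose just before it. camera_info takes no time and is no camera call; for the wrist camera it gives the pose at the moment of the call.
- manip.job_done(): hands the job in; it is judged then, once.
Trained networks look in the newest picture that a camera, given by its name, has taken for a name from the list of things; names that differ only in an ending like _2 or _b are one class to them, and where a whole thing is asked for, a point or a joint stands for the part that bears it (a point fixed in the world has none). Each returns a list of dicts, best first, with "p" (0 to 1); they miss things now and then, are a little off and sometimes report something else, mostly with a low value. They report only what shows in the picture. A call takes as long as a camera call.
- models.recognise(camera, target): "uv" ([column, row] in pixels, amid what is visible of it).
The state is a dict: "time": time; "q": joint angles; "joint_velocities": joint speeds; "tau": joint torques, N m; "tcp_pos": TCP position; "tcp_rot": TCP orientation; "force": force on the tool from outside, world axes, zero at the start; "wrist_torque": the same for the moment, N m; "width": opening from 0.0 (shut) to 1.0 (fully open); "grasp_force": force on a finger pad.
Only numpy, scipy, OpenCV 4.12 (cv2) and the standard library are available. Lean on these libraries where they do the work, as an engineer would, in place of code of your own. Each camera call takes 0.05 s, during which the arm holds its last target. There are 200 camera calls.

## Working session

There is one attempt and no reset: what is moved stays moved. The work goes in short steps, Python scripts to look and compute and a tool call to move; the robot and the scene stay as the last step left them, time stands still between calls to the robot, and variables do not carry over. Pictures are saved under pics/ and viewed, at most 10 in all, crops included, and the job is handed in when it is done.

Besides the shell and the picture viewer there is one more tool, called after "Emit:" as name(argument=value, ...) on one line, values as JSON. apply_moves: Moves the arm, as the interface text tells. Its arguments: {"type":"object","properties":{"rows":{"type":"array"},"squeeze":{"type":"number"}},"required":["rows"]}

```bash
mkdir -p pics; ls; cat > h.py <<'E'
import numpy as np, cv2
from bench import telemetry, vision, manip, models
from scipy.spatial.transform import Rotation as R
def ray(cam,uv,info=None):
    i=info or vision.camera_info(cam);K=np.array(i["K"]);P=np.array(i["pose"])
    d=np.array([(uv[0]-K[0,2])/K[0,0],(uv[1]-K[1,2])/K[1,1]]);u=d.copy()
    for _ in range(20): u=d/(1+i["k1"]*(u@u))
    return P[:3,3],P[:3,:3]@np.array([u[0],u[1],1])
def onz(cam,uv,z,info=None):
    o,d=ray(cam,uv,info);return o+d*(z-o[2])/d[2]
def proj(cam,p,info=None):
    i=info or vision.camera_info(cam);K=np.array(i["K"]);P=np.array(i["pose"])
    c=P[:3,:3].T@(np.array(p)-P[:3,3]);u=c[:2]/c[2];u=u*(1+i["k1"]*(u@u))
    return K[:2,:2]@u+K[:2,2]
E
python3 - <<'E'
from h import *
s=telemetry.read_state();print({k:np.round(v,3) for k,v in s.items()})
print(R.from_quat(s["tcp_rot"]).as_matrix().round(3))
for c in ["scene","side","wrist"]:
    cv2.imwrite(f"pics/{c}0.png",vision.snapshot(c)); i=vision.camera_info(c)
    print(c,np.round(i["pose"],3).tolist(),np.round(i["K"],1).tolist(),i["k1"])
    for t in ["box","knob_mid","dial","key_top","nut"]:
        print(t,[(np.round(r["uv"],1).tolist(),round(r["p"],2)) for r in models.recognise(c,t)[:3]])
a=np.vstack([cv2.imread("pics/scene0.png"),cv2.imread("pics/side0.png")])
E
```

```text
pics
{'time': np.float64(0.0), 'q': array([ 1.038,  0.478,  0.022,  1.556, -0.012,  1.109, -0.083]), 'joint_velocities': array([ 0.001,  0.002, -0.001,  0.001,  0.001, -0.   , -0.002]), 'tau': array([-0.0000e+00, -5.8285e+01,  1.5340e+00, -2.7262e+01, -5.4000e-02,
        1.7000e-02,  0.0000e+00]), 'tcp_pos': array([ 0.278, -0.614,  0.189]), 'tcp_rot': array([ 0.978,  0.211, -0.   , -0.001]), 'force': array([-0.851,  0.577, -0.735]), 'wrist_torque': array([ 0.024,  0.025, -0.029]), 'grasp_force': np.float64(0.0), 'width': np.float64(0.995)}
[[ 0.911  0.412 -0.001]
 [ 0.412 -0.911  0.002]
 [-0.    -0.002 -1.   ]]
scene [[0.677, 0.466, -0.569, 1.2], [0.736, -0.446, 0.51, -0.596], [-0.016, -0.764, -0.645, 0.845], [0.0, 0.0, 0.0, 1.0]] [[401.2, 0.0, 319.7], [0.0, 401.2, 200.4], [0.0, 0.0, 1.0]] -0.013022203933248851
box [([309.1, 220.7], 0.77)]
knob_mid [([329.3, 196.0], 0.74)]
dial [([331.6, 191.8], 0.71)]
key_top [([285.8, 196.4], 0.55)]
nut [([341.5, 218.7], 0.5)]
side [[-0.752, -0.421, 0.506, -0.057], [-0.659, 0.49, -0.571, 0.651], [-0.008, -0.763, -0.646, 0.881], [0.0, 0.0, 0.0, 1.0]] [[431.0, 0.0, 323.1], [0.0, 431.0, 200.3], [0.0, 0.0, 1.0]] -0.07130069477536004
box [([329.6, 217.8], 0.78)]
knob_mid [([310.7, 204.4], 0.65)]
dial [([312.2, 205.0], 0.63)]
key_top [([353.3, 203.5], 0.42)]
nut [([296.5, 198.6], 0.38)]
wrist [[0.412, -0.875, -0.255, 0.348], [-0.911, -0.396, -0.115, -0.583], [-0.001, 0.28, -0.96, 0.384], [0.0, 0.0, 0.0, 1.0]] [[305.0, 0.0, 322.0], [0.0, 305.0, 199.1], [0.0, 0.0, 1.0]] 0.007050530914600028
box []
knob_mid []
dial []
key_top []
nut []
```

```bash
python3 - <<'E'
from h import *
a=cv2.imread("pics/scene0.png")[90:340,160:480]
b=cv2.imread("pics/side0.png")[90:340,160:480]
cv2.imwrite("pics/sc2.png",cv2.resize(a,(768,600),interpolation=cv2.INTER_CUBIC))
cv2.imwrite("pics/si2.png",cv2.resize(b,(768,600),interpolation=cv2.INTER_CUBIC))
for n,u1,u2 in [("knob",(329.3,196),(310.7,204.4)),("key",(285.8,196.4),(353.3,203.5)),("nut",(341.5,218.7),(296.5,198.6))]:
    o1,d1=ray("scene",u1);o2,d2=ray("side",u2)
    A=np.c_[d1,-d2];t=np.linalg.lstsq(A,o2-o1,rcond=None)[0]
    p,q=o1+d1*t[0],o2+d2*t[1];print(n,((p+q)/2).round(4),np.linalg.norm(p-q).round(4))
E
```

```text
knob [0.5586 0.0123 0.1154] 0.0054
key [ 0.4733 -0.0731  0.1114] 0.0031
nut [ 0.6292 -0.0058  0.0859] 0.002
```

View pics/sc2.png

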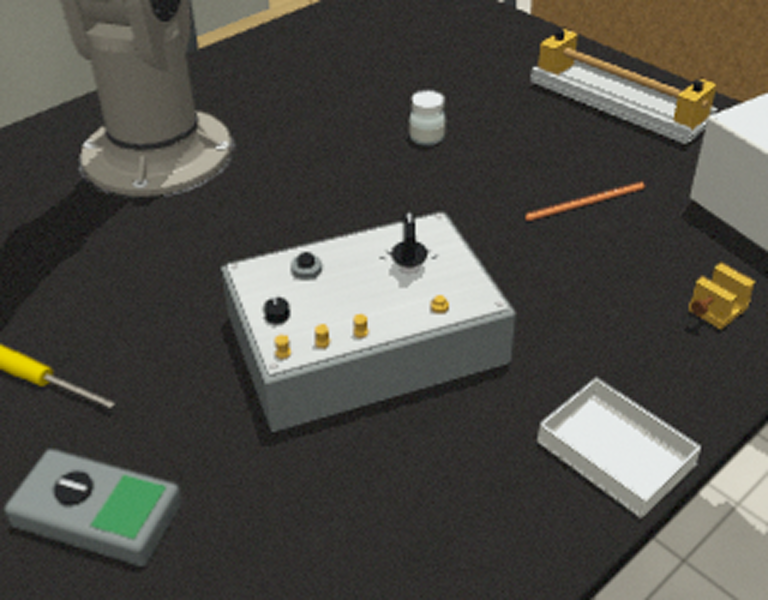

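View pics/si2.png

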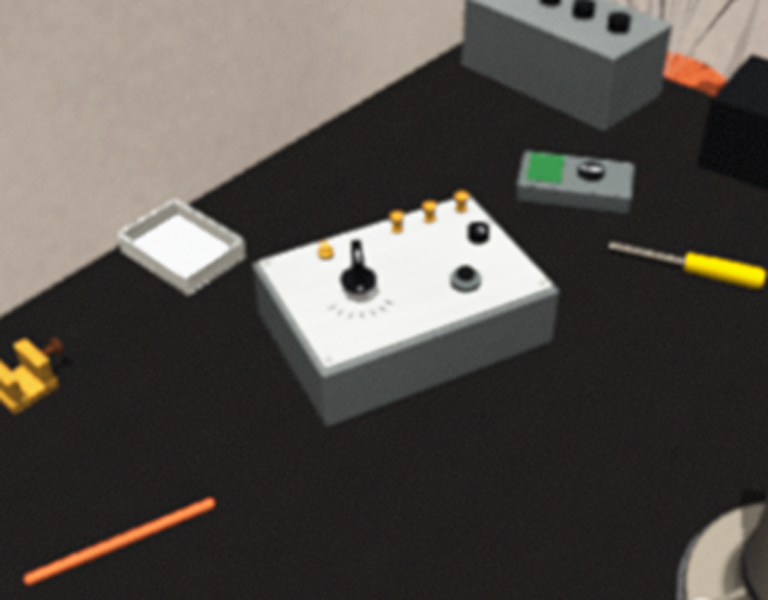

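Both views show the box turned slightly, with the knob bar seen nearly end-on in each. The nut sits behind the knob (scene ~(343,216)) and the key is at ~(287,199). The scene panel corners are at (254,202), (345,179), (374,220) and (273,245).

```bash
python3 - <<'E'
from h import *
sc=[(225,268),(445,214),(513,312),(272,372)]
si=[(555,290),(327,367),(257,264),(470,198)]
f=lambda p:(160+p[0]/2.4,90+p[1]/2.4)
C=[(-105,-150),(-105,150),(105,150),(105,-150)]
for n,L in (("scene",sc),("side",si)):
    P=np.array([onz(n,f(p),.092)[:2] for p in L]);print(n,P.round(4).tolist(),P.mean(0))
    for a,b in ((0,1),(3,2)): print(np.degrees(np.arctan2(*(P[b]-P[a])[::-1]))-90,np.linalg.norm(P[b]-P[a]))
    i=vision.camera_info(n)
    print("knob@z.138",onz(n,{"scene":(329.3,196),"side":(310.7,204.4)}[n],.138),"key",onz(n,{"scene":(287.5,198),"side":(353.7,203.5)}[n],.112))
s=telemetry.read_state();T=np.eye(4);T[:3,:3]=R.from_quat(s["tcp_rot"]).as_matrix();T[:3,3]=s["tcp_pos"]
X=np.linalg.inv(T)@np.array(vision.camera_info("wrist")["pose"]);print(X.round(4))
E
```

```text
scene [[0.4068, -0.143], [0.5155, 0.1264], [0.6992, 0.0504], [0.5838, -0.2075]] [ 0.55130604 -0.04344517]
-21.978231925592738 0.2904962665098344
-24.105593322259352 0.2825312975214412
knob@z.138 [ 0.58042853 -0.00470606  0.138     ] key [ 0.48152812 -0.07547351  0.112     ]
side [[0.3892, -0.1337], [0.5023, 0.1252], [0.6824, 0.0575], [0.5716, -0.2097]] [ 0.5363974 -0.0401904]
-23.608532731190834 0.2825664703376568
-22.5160607404722 0.28934753525025614
knob@z.138 [0.53865086 0.02932178 0.138     ] key [ 0.47288364 -0.0719117   0.112     ]
[[ 2.000e-04 -9.600e-01 -2.799e-01  7.660e-02]
 [ 1.000e+00  5.000e-04 -9.000e-04 -7.000e-04]
 [ 1.000e-03 -2.799e-01  9.600e-01 -1.947e-01]
 [ 0.000e+00  0.000e+00  0.000e+00  1.000e+00]]
```

Emit:
apply_moves(rows=[[-1,[0,0,-1.3],[0,0,0]],[-1,[8.4,-7.4,-1.3],[0,0,-11.3]],[-1,[8.4,-7.4,-1.3],[0,0,-11.3]],[-1,[8.4,-7.4,-1.3],[0,0,-11.3]],[-1,[8.4,-7.4,-1.3],[0,0,-11.3]],[-1,[8.4,-7.4,-1.3],[0,0,-11.3]],[-1,[8.4,-7.4,-1.3],[0,0,-11.3]],[-1,[8.4,-7.4,-1.3],[0,0,-11.3]],[-1,[8.4,-7.4,-1.3],[0,0,-11.3]],[-1,[8.4,-7.4,-1.3],[0,0,-11.3]],[-1,[8.4,-7.4,-1.3],[0,0,-11.3]],[-1,[8.4,-7.4,-1.3],[0,0,-11.3]]])

```text
time: 2.4
tcp_pos: [0.5552, 0.0, 0.2681]
tcp_rot: [0.361, 0.933, 0.0, 0.0]
force: [0.8, -0.8, -0.5]
width: 1.002
grasp_force: 0.0
```

Emit:
apply_moves(rows=[[-1,[0,0,0],[0,0,0]],[-1,[0,0,0],[0,0,0]]])

```text
time: 2.65
tcp_pos: [0.5542, -0.0037, 0.2675]
tcp_rot: [0.364, 0.931, -0.0, -0.0]
force: [0.8, -0.4, -0.8]
width: 0.999
grasp_force: 0.0
```

```bash
python3 - <<'E'
from h import *
s=telemetry.read_state();print({k:np.round(v,3).tolist() for k,v in s.items()})
print(R.from_quat(s["tcp_rot"]).as_matrix().round(3))
i=vision.camera_info("wrist");a=vision.snapshot("wrist");cv2.imwrite("pics/w1.png",a)
print(np.round(i["pose"],4).tolist())
for t in ["knob_mid","key_top","nut","box"]:
    for r in models.recognise("wrist",t)[:3]: print(t,np.round(r["uv"],1),round(r["p"],2),onz("wrist",r["uv"],{"knob_mid":.15,"key_top":.112,"nut":.1,"box":.092}[t],i))
E
```

```text
{'time': 2.65, 'q': [0.405, 0.271, -0.62, 1.717, 0.168, 1.208, 0.567], 'joint_velocities': [0.019, -0.008, 0.018, 0.008, -0.001, 0.0, -0.0], 'tau': [-1.462, -41.979, -5.143, -28.275, -0.144, 0.008, -0.001], 'tcp_pos': [0.554, -0.004, 0.267], 'tcp_rot': [0.364, 0.931, -0.0, -0.0], 'force': [0.845, -0.388, -0.819], 'wrist_torque': [-0.051, -0.049, -0.012], 'grasp_force': 0.0, 'width': 0.999}
[[-0.734  0.679 -0.   ]
 [ 0.679  0.734 -0.001]
 [-0.    -0.001 -1.   ]]
[[0.6785, 0.7053, 0.2052, 0.4974], [0.7346, -0.6514, -0.1898, 0.0491], [-0.0002, 0.2796, -0.9601, 0.4622], [0.0, 0.0, 0.0, 1.0]]
knob_mid [340.1 172.5] 0.94 [0.55564418 0.02071469 0.15      ]
key_top [234.4 167.3] 0.54 [ 0.47498463 -0.06874749  0.112     ]
nut [364.8 223.6] 0.48 [ 0.63521265 -0.00465227  0.1       ]
box [303.5 174.2] 0.83 [ 0.53739864 -0.01917584  0.092     ]
```

View pics/w1.png

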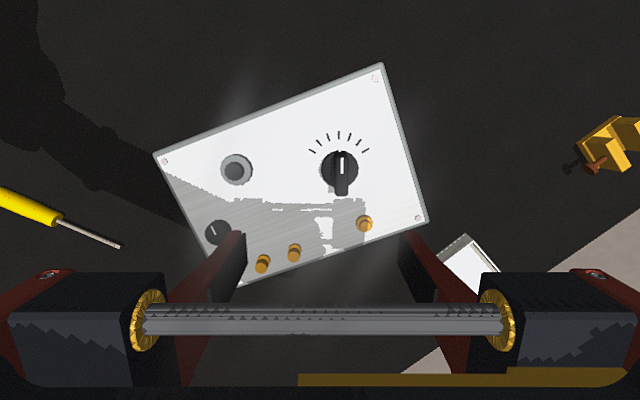

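```bash
python3 - <<'E'
from h import *
a=cv2.imread("pics/w1.png");i=vision.camera_info("wrist")
cv2.imwrite("pics/w1z.png",cv2.resize(a[120:210,205:385],(800,400),interpolation=cv2.INTER_CUBIC))
P=[onz("wrist",u,.092,i)[:2] for u in [(155,154),(382,64),(428,222)]]
print(np.round(P,4),np.degrees(np.arctan2(*(P[1]-P[0])[::-1]))-90,np.degrees(np.arctan2(*(P[2]-P[1])[::-1])),np.linalg.norm(P[1]-P[0]),np.linalg.norm(P[2]-P[1]),(P[0]+P[2])/2)
E
```

```text
[[ 0.3976 -0.1343]
 [ 0.5066  0.1316]
 [ 0.6922  0.0549]] -22.30251345308139 -22.432869170053586 0.2873853898727449 0.20080473728599327 [ 0.54489204 -0.03967987]
```

View pics/w1z.png

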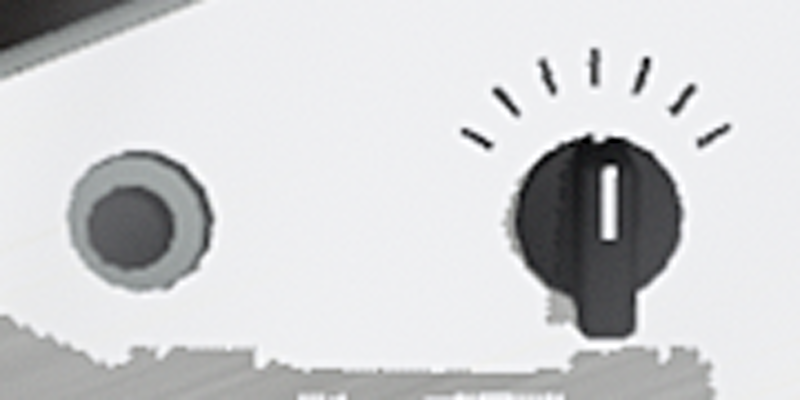

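The zoom shows the white line vertical at zoomed (609,165–240). The bar's top middle is at about (342,174) px, the skirt centre at (340,169) and the key top at (234.5,171).

```bash
python3 - <<'E'
from h import *
i=vision.camera_info("wrist")
print("bar",onz("wrist",(342,174),.158,i),"skirt",onz("wrist",(340,169),.117,i))
a=onz("wrist",(342,157.1),.158,i);b=onz("wrist",(342,174),.158,i);print(np.degrees(np.arctan2(*(a-b)[1::-1])))
for z in (.105,.112,.12): print("key",z,onz("wrist",(234.5,171.1),z,i))
s=telemetry.read_state();T=R.from_quat(s["tcp_rot"]).as_matrix()
print("toolshift",T.T@(onz("wrist",(342,174),.158,i)-s["tcp_pos"]),s["tcp_pos"])
# triangulate key from 3 views
V=[("scene",(287.5,198)),("side",(353.7,203.5)),("wrist",(234.5,171.1))]
A=np.zeros((3,3));c=np.zeros(3)
for n,u in V:
    o,d=ray(n,u);d/=np.linalg.norm(d);M=np.eye(3)-np.outer(d,d);A+=M;c+=M@o
print("key tri",np.linalg.solve(A,c))
E
```

```text
bar [0.55674928 0.02136081 0.158     ] skirt [0.55884228 0.01988085 0.117     ]
138.26619131365896
key 0.105 [ 0.47772141 -0.0748077   0.105     ]
key 0.112 [ 0.4781055 -0.0723891  0.112    ]
key 0.12 [ 0.47854446 -0.06962499  0.12      ]
toolshift [0.01551932 0.02050524 0.10967772] [ 0.55420363 -0.00416584  0.26769242]
key tri [ 0.47704363 -0.07395172  0.10826104]
```

Emit:
apply_moves(rows=[[-1,[0.26,0.34,0],[0,0,0.04]],[-1,[0.26,0.34,1.0],[0,0,0.04]],[-1,[0.26,0.34,1.8],[0,0,0.04]],[-1,[0.26,0.34,2.2],[0,0,0.04]],[-0.3,[0.26,0.34,2.36],[0,0,0.04]],[0,[0.26,0.34,2.36],[0,0,0.04]],[0.3,[0.26,0.34,2.36],[0,0,0.04]],[0.3,[0.26,0.34,2.36],[0,0,0.04]]], squeeze=30)

```text
time: 3.9
tcp_pos: [0.5576, 0.0228, 0.1272]
tcp_rot: [0.367, 0.93, 0.0, 0.001]
force: [0.2, -0.2, -0.2]
width: 0.584
grasp_force: 0.0
```

```bash
python3 - <<'E'
from h import *
i=vision.camera_info("wrist");a=vision.snapshot("wrist");cv2.imwrite("pics/w2.png",a)
s=telemetry.read_state();print(s["tcp_pos"].round(4),R.from_quat(s["tcp_rot"]).as_matrix()[:,0].round(3),s["force"].round(2),s["width"])
print(proj("wrist",[.5575,.0207,.158],i),proj("wrist",s["tcp_pos"],i))
E
```

```text
[0.5574 0.0228 0.127 ] [-0.73   0.683 -0.001] [-0.19  0.29  0.49] 0.5355745716606126
[319.09381268 250.20538331] [321.59407988 228.21507689]
```

View pics/w2.png

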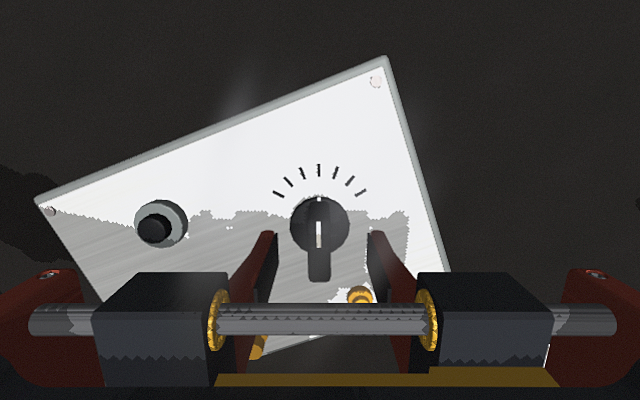

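The bar is centred between the fingers at (319,246) and aligned with the tool, so I'll close.

Emit:
apply_moves(rows=[[0.6,[0,0,0],[0,0,0]],[0.8,[0,0,0],[0,0,0]],[1,[0,0,0],[0,0,0]],[1,[0,0,0],[0,0,0]],[1,[0,0,0],[0,0,0]]], squeeze=30)

```text
time: 4.58
tcp_pos: [0.5568, 0.0228, 0.126]
tcp_rot: [0.367, 0.93, -0.0, -0.0]
force: [-0.9, 0.2, -0.2]
width: 0.005
grasp_force: 0.0
```

```bash
python3 - <<'E'
from h import *
a=vision.snapshot("wrist");b=vision.snapshot("side");c=vision.snapshot("scene")
o=np.hstack([cv2.resize(a[150:350,200:440],(480,400)),np.vstack([cv2.resize(b[140:240,250:370],(240,200)),cv2.resize(c[130:230,270:390],(240,200))])])
cv2.imwrite("pics/c3.png",o);s=telemetry.read_state();print(s["tcp_pos"],s["width"],s["grasp_force"],s["force"])
E
```

```text
[0.55678314 0.02280473 0.12604596] 0.004334885701874242 0.0 [-0.39574011 -0.28446328 -0.55076452]
```

View pics/c3.png

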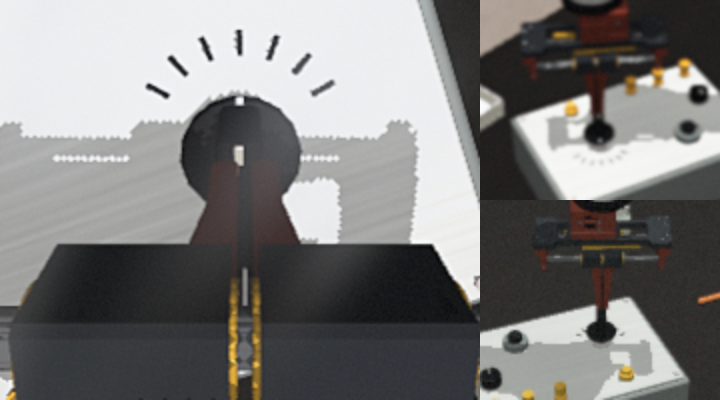

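The fingers shut on nothing: the picture shows them above or beside the bar. I'll check the heights by triangulating between wrist poses.

```bash
python3 - <<'E'
from h import *
s=telemetry.read_state();t=s["tcp_pos"]
for n in("scene","side","wrist"): print(n,"tcp",proj(n,t).round(1),"bartop .158",proj(n,[.5565,.022,.158]).round(1),"skirt",proj(n,[.5565,.022,.118]).round(1))
K=vision.camera_info("wrist")
i1=dict(K);i1["pose"]=[[0.6785,0.7053,0.2052,0.4974],[0.7346,-0.6514,-0.1898,0.0491],[-0.0002,0.2796,-0.9601,0.4622],[0,0,0,1]]
i2=K
W=np.array(K["pose"]);  # w2 pose ~ now shifted by TCP change
W=W.copy();W[:3,3]+=np.array([.5574,.0228,.127])-t;i2=dict(K);i2["pose"]=W
for n,a,b in [("corner",(382,64),(386,57)),("key",(234.5,171.1),(155,229)),("housing",(236.5,169.7),(161,223)),("skirt",(340,169),(319.5,226)),("bartop end",(342,157),(319,220)),("bar low end",(342,195),(319,282)),("nut",(364,222),(360,295)),("midtick",(338.7,135),(319,170)),("ltick",(312,151),(278,194)),("rtick",(366,150.5),(362,192))]:
    A=np.zeros((3,3));c=np.zeros(3)
    for i,u in((i1,a),(i2,b)):
        o,d=ray("wrist",u,i);d/=np.linalg.norm(d);M=np.eye(3)-np.outer(d,d);A+=M;c+=M@o
    print(n,np.linalg.solve(A,c).round(4))
E
```

```text
scene tcp [330.5 191.2] bartop .158 [330.3 182.4] skirt [330.3 193.4]
side tcp [307.5 203.7] bartop .158 [307.4 194.4] skirt [307.8 205.8]
wrist tcp [321.8 228.4] bartop .158 [320.4 249.3] skirt [320.7 224.7]
corner [0.5053 0.1266 0.1155]
key [ 0.478  -0.0727  0.1097]
housing [ 0.4773 -0.0737  0.098 ]
skirt [0.5585 0.0201 0.116 ]
bartop end [0.5439 0.0332 0.1565]
bar low end [0.5724 0.0071 0.1596]
nut [ 0.6371 -0.0057  0.0887]
midtick [0.5314 0.0444 0.0919]
ltick [0.5235 0.0081 0.0922]
rtick [0.5688 0.0565 0.0852]
```

```bash
python3 - <<'E'
from h import *
b=vision.snapshot("side");c=vision.snapshot("scene")
f=lambda im,x,y:cv2.resize(im[y:y+80,x:x+55],(396,576),interpolation=cv2.INTER_CUBIC)
cv2.imwrite("pics/c4.png",np.clip(np.hstack([f(b,280,145),f(c,303,130)]).astype(float)*1.6,0,255).astype(np.uint8))
E
```

```text
(no output)
```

View pics/c4.png

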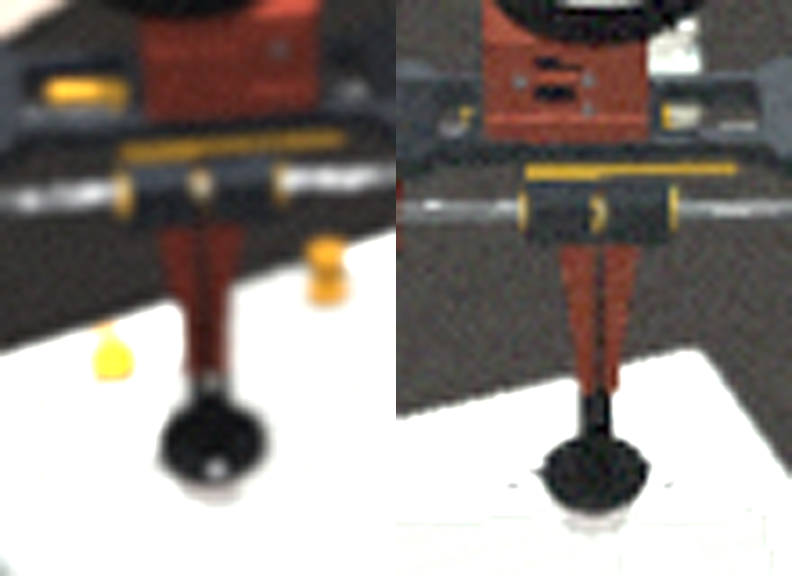

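The scene and side views show the red fingertips ending at about the bar top, with tip rows near 184 (scene) and 196 (side). The TCP reading would put them 30 mm lower. The finger spacing in the wrist view also puts the tips about 32 mm behind the reported TCP. I'll open, go lower and close with a light grip, reading the width: 0.5 would mean the skirt, about 0.16 the bar.

Emit:
apply_moves(rows=[[-1,[0,0,-0.1],[0,0,0]],[-1,[0,0,-0.1],[0,0,0]],[-1,[0,0,-0.1],[0,0,0]],[-1,[0,0,-0.1],[0,0,0]],[-1,[0,0,-0.1],[0,0,0]],[-1,[0,0,-0.1],[0,0,0]],[-1,[0,0,0.1],[0,0,0]],[-1,[0,0,0.25],[0,0,0]],[-1,[0,0,0.35],[0,0,0]],[-1,[0,0,0.35],[0,0,0]]], squeeze=5)

```text
time: 6.08
tcp_pos: [0.5563, 0.0228, 0.1043]
tcp_rot: [0.367, 0.93, -0.0, -0.001]
force: [-0.0, 0.7, -0.1]
width: 0.996
grasp_force: 0.0
```

Emit:
apply_moves(rows=[[-0.3,[0,0,0],[0,0,0]],[0,[0,0,0],[0,0,0]],[0.2,[0,0,0],[0,0,0]],[0.4,[0,0,0],[0,0,0]],[0.6,[0,0,0],[0,0,0]],[1,[0,0,0],[0,0,0]],[1,[0,0,0],[0,0,0]],[1,[0,0,0],[0,0,0]]], squeeze=5)

```text
time: 7.08
tcp_pos: [0.5558, 0.0218, 0.1049]
tcp_rot: [0.367, 0.93, -0.001, -0.001]
force: [-2.5, -2.0, 3.7]
width: 0.159
grasp_force: 5.0
```

The width is now 0.159 (14.0 mm), so the bar is held. I'll firm the grip.

Emit:
apply_moves(rows=[[1,[0,0,0],[0,0,0]],[1,[0,0,0],[0,0,0]],[1,[0,0,0],[0,0,0]]], squeeze=35)

```text
time: 7.45
tcp_pos: [0.5559, 0.022, 0.1049]
tcp_rot: [0.367, 0.93, -0.001, -0.001]
force: [-4.0, -2.8, 4.4]
width: 0.158
grasp_force: 35.0
```

Emit:
apply_moves(rows=[[1,[0,0,0.03],[0,0,0]],[1,[0,0,0.06],[0,0,0]],[1,[0,0,0.06],[0,0,0]]])

```text
time: 7.82
tcp_pos: [0.5559, 0.022, 0.1013]
tcp_rot: [0.367, 0.93, -0.001, -0.001]
force: [-3.5, -3.0, 5.3]
width: 0.155
grasp_force: 35.0
```

Emit:
apply_moves(rows=[[1,[0,0,0.015],[0,0,0]],[1,[0,0,0.015],[0,0,0]]])

```text
time: 8.07
tcp_pos: [0.5559, 0.022, 0.1004]
tcp_rot: [0.367, 0.93, -0.001, -0.001]
force: [-4.5, -2.1, 5.0]
width: 0.158
grasp_force: 35.0
```

Emit:
apply_moves(rows=[[1,[0,0,0.012],[0,0,0]],[1,[0,0,0.012],[0,0,0]]])

```text
time: 8.32
tcp_pos: [0.5559, 0.022, 0.0997]
tcp_rot: [0.367, 0.93, -0.001, -0.001]
force: [-3.6, -2.2, 5.7]
width: 0.159
grasp_force: 35.0
```

Emit:
apply_moves(rows=[[1,[0,-0.015,0.014],[0,0,0]],[1,[0,-0.015,0.014],[0,0,0]]])

```text
time: 8.57
tcp_pos: [0.5559, 0.0219, 0.0991]
tcp_rot: [0.367, 0.93, -0.0, -0.0]
force: [-4.4, -2.3, 5.0]
width: 0.158
grasp_force: 35.0
```

Emit:
apply_moves(rows=[[1,[0,0,0.012],[0,0,0]],[1,[0,0,0.012],[0,0,0]]])

```text
time: 8.82
tcp_pos: [0.5559, 0.0219, 0.0985]
tcp_rot: [0.367, 0.93, -0.0, -0.0]
force: [-4.8, -2.1, 5.4]
width: 0.161
grasp_force: 35.0
```

Emit:
apply_moves(rows=[[1,[0,0,0.014],[0,0,0]],[1,[0,0,0.014],[0,0,0]]])

```text
time: 9.07
tcp_pos: [0.5559, 0.0219, 0.0976]
tcp_rot: [0.367, 0.93, -0.0, -0.0]
force: [-3.9, -1.5, 5.5]
width: 0.155
grasp_force: 35.0
```

Emit:
apply_moves(rows=[[1,[0,0,0.014],[0,0,0]],[1,[0,0,0.014],[0,0,0]]])

```text
time: 9.32
tcp_pos: [0.5559, 0.0219, 0.0968]
tcp_rot: [0.367, 0.93, -0.0, -0.0]
force: [-3.6, -1.2, 5.9]
width: 0.157
grasp_force: 35.0
```

Emit:
apply_moves(rows=[[1,[0,0,0.014],[0,0,0]],[1,[0,0,0.014],[0,0,0]]])

```text
time: 9.57
tcp_pos: [0.5559, 0.0219, 0.096]
tcp_rot: [0.367, 0.93, -0.0, -0.0]
force: [-4.1, -2.0, 5.2]
width: 0.156
grasp_force: 35.0
```

Emit:
apply_moves(rows=[[1,[0,0,0.012],[0,0,0]],[1,[0,0,0.012],[0,0,0]]])

```text
time: 9.82
tcp_pos: [0.5559, 0.0219, 0.0953]
tcp_rot: [0.367, 0.93, -0.0, -0.0]
force: [-4.1, -1.6, 6.0]
width: 0.153
grasp_force: 35.0
```

Emit:
apply_moves(rows=[[1,[0,0,0.012],[0,0,0]],[1,[0,0,0.012],[0,0,0]]])

```text
time: 10.07
tcp_pos: [0.5559, 0.0219, 0.0946]
tcp_rot: [0.367, 0.93, -0.0, -0.0]
force: [-4.1, -2.8, 5.5]
width: 0.157
grasp_force: 35.0
```

Emit:
apply_moves(rows=[[1,[0,0,0.008],[0,0,0]],[1,[0,0,0.008],[0,0,0]]])

```text
time: 10.32
tcp_pos: [0.5559, 0.0219, 0.0941]
tcp_rot: [0.367, 0.93, -0.0, -0.0]
force: [-4.4, -1.3, 6.0]
width: 0.155
grasp_force: 35.0
```

Emit:
apply_moves(rows=[[1,[0,0,0.01],[0,0,0]],[1,[0,0,0.01],[0,0,0]]])

```text
time: 10.58
tcp_pos: [0.5559, 0.0219, 0.0935]
tcp_rot: [0.367, 0.93, -0.0, -0.0]
force: [-4.3, -1.6, 6.0]
width: 0.159
grasp_force: 35.0
```

Emit:
apply_moves(rows=[[1,[0,0,0.008],[0,0,0]],[1,[0,0,0.008],[0,0,0]]])

```text
time: 10.82
tcp_pos: [0.5559, 0.0219, 0.093]
tcp_rot: [0.367, 0.93, -0.0, -0.0]
force: [-4.1, -2.5, 5.4]
width: 0.153
grasp_force: 35.0
```

Emit:
apply_moves(rows=[[1,[0,0,0.01],[0,0,0]],[1,[0,0,0.01],[0,0,0]]])

```text
time: 11.08
tcp_pos: [0.5559, 0.0219, 0.0926]
tcp_rot: [0.367, 0.93, -0.0, -0.0]
force: [-4.7, -1.9, 8.2]
width: 0.161
grasp_force: 35.0
```

Emit:
apply_moves(rows=[[1,[0,0,0.008],[0,0,0]],[1,[0,0,0.008],[0,0,0]]])

```text
time: 11.32
tcp_pos: [0.5559, 0.0219, 0.0923]
tcp_rot: [0.367, 0.93, -0.0, -0.0]
force: [-5.0, -2.4, 8.3]
width: 0.155
grasp_force: 35.0
```

Emit:
apply_moves(rows=[[1,[0,0,0.008],[0,0,0]],[1,[0,0,0.008],[0,0,0]],[1,[0,0,0.008],[0,0,0]]])

```text
time: 11.7
tcp_pos: [0.556, 0.0219, 0.092]
tcp_rot: [0.367, 0.93, -0.0, 0.0]
force: [-6.5, -1.4, 11.1]
width: 0.155
grasp_force: 35.0
```

Bump felt at about 11 N. Now turning counter-clockwise, checking the push after each 20°.

Emit:
apply_moves(rows=[[1,[0,-0.003,0],[0,0,-0.5]],[1,[-0.001,-0.006,0],[0,0,-1]],[1,[-0.001,-0.008,0],[0,0,-1.5]],[1,[-0.002,-0.011,0],[0,0,-2]],[1,[-0.002,-0.011,0],[0,0,-2]]])

```text
time: 12.32
tcp_pos: [0.5552, 0.0207, 0.0919]
tcp_rot: [0.2, 0.98, -0.001, -0.0]
force: [-6.6, -3.9, 10.6]
width: 0.159
grasp_force: 35.0
```

```bash
cat > st.py <<'E'
from h import *
s=telemetry.read_state();T=R.from_quat(s["tcp_rot"]).as_matrix()
print(s["time"],s["tcp_pos"].round(4),"yaw",np.degrees(np.arctan2(T[1,0],T[0,0])).round(2),"Ft",(T.T@s["force"]).round(1),"M",(T.T@s["wrist_torque"]).round(3),"q7",s["q"][6].round(2))
E
python3 st.py
```

```text
12.325 [0.5552 0.0207 0.0919] yaw 156.95 Ft [  4.6  -6.2 -10.5] M [1.463 1.08  0.037] q7 0.69
```

Emit:
apply_moves(rows=[[1,[0,-0.003,0],[0,0,-0.5]],[1,[-0.001,-0.006,0],[0,0,-1]],[1,[-0.001,-0.008,0],[0,0,-1.5]],[1,[-0.002,-0.011,0],[0,0,-2]],[1,[-0.002,-0.011,0],[0,0,-2]]])

```text
time: 12.95
tcp_pos: [0.5548, 0.0192, 0.0918]
tcp_rot: [0.027, 1.0, -0.001, -0.001]
force: [-7.7, -5.2, 11.9]
width: 0.154
grasp_force: 35.0
```

```bash
python3 st.py
```

```text
12.95 [0.5548 0.0192 0.0918] yaw 176.92 Ft [  7.5  -5.6 -11.9] M [1.395 1.605 0.009] q7 1.0
```

Emit:
apply_moves(rows=[[1,[0,-0.003,0],[0,0,-0.5]],[1,[-0.001,-0.006,0],[0,0,-1]],[1,[-0.001,-0.008,0],[0,0,-1.5]],[1,[-0.002,-0.011,0],[0,0,-2]],[1,[-0.002,-0.011,0],[0,0,-2]]])

```text
time: 13.58
tcp_pos: [0.555, 0.0177, 0.0917]
tcp_rot: [-0.147, 0.989, -0.002, -0.001]
force: [-7.4, -7.3, 12.5]
width: 0.157
grasp_force: 35.0
```

```bash
python3 st.py
```

```text
13.575 [0.555  0.0177 0.0917] yaw -163.12 Ft [  9.2  -4.9 -12.5] M [ 1.15   1.996 -0.009] q7 1.31
```

Yaw is now 197°, matching the computed stop. I'll push slightly further to confirm it, and ease the press a little.

Emit:
apply_moves(rows=[[1,[0,0,-0.005],[0,0,-0.3]],[1,[0,0,-0.005],[0,0,-0.3]],[1,[0,0,-0.005],[0,0,-0.3]]])

```text
time: 13.95
tcp_pos: [0.5551, 0.0175, 0.092]
tcp_rot: [-0.172, 0.985, -0.002, -0.001]
force: [-8.1, -6.5, 11.8]
width: 0.157
grasp_force: 35.0
```

```bash
python3 st.py
```

```text
13.95 [0.5551 0.0175 0.092 ] yaw -160.2 Ft [  9.9  -3.4 -11.8] M [1.143 2.055 0.103] q7 1.35
```

Emit:
apply_moves(rows=[[1,[0,0,0],[0,0,-0.4]],[1,[0,0,0],[0,0,-0.4]]])

```text
time: 14.2
tcp_pos: [0.5555, 0.0177, 0.092]
tcp_rot: [-0.206, 0.979, -0.001, -0.001]
force: [-5.7, -6.5, 11.2]
width: 0.167
grasp_force: 35.4
```

```bash
python3 st.py
```

```text
14.2 [0.5555 0.0177 0.092 ] yaw -156.25 Ft [  7.9  -3.7 -11.2] M [0.795 1.755 0.631] q7 1.41
```

The torque jumped to 0.63 N m, so that is the stop. Now going clockwise in 20° steps.

Emit:
apply_moves(rows=[[1,[0,0,0],[0,0,0.6]],[1,[0,0.005,0],[0,0,1.1]],[1,[-0.001,0.012,0],[0,0,1.7]],[1,[-0.002,0.018,0],[0,0,2.2]],[1,[-0.004,0.024,0],[0,0,2.6]],[1,[-0.004,0.024,0],[0,0,2.6]]])

```text
time: 14.95
tcp_pos: [0.5552, 0.0192, 0.0921]
tcp_rot: [0.019, 1.0, -0.002, -0.0]
force: [-6.1, -7.6, 9.4]
width: 0.154
grasp_force: 34.9
```

```bash
python3 st.py
```

```text
14.95 [0.5552 0.0192 0.0921] yaw 177.79 Ft [ 5.8 -7.8 -9.3] M [1.694 1.049 0.055] q7 1.01
```

Emit:
apply_moves(rows=[[1,[0,0.003,0.003],[0,0,0.5]],[1,[-0.001,0.006,0.003],[0,0,1]],[1,[-0.002,0.01,0.003],[0,0,1.5]],[1,[-0.003,0.014,0.003],[0,0,2]],[1,[-0.003,0.014,0.003],[0,0,2]]])

```text
time: 15.58
tcp_pos: [0.5555, 0.0205, 0.0921]
tcp_rot: [0.192, 0.981, -0.002, 0.0]
force: [-5.0, -5.4, 10.5]
width: 0.152
grasp_force: 34.9
```

```bash
python3 st.py
```

```text
15.575 [0.5555 0.0205 0.0921] yaw 157.8 Ft [  2.5  -6.9 -10.4] M [1.799 0.5   0.056] q7 0.7
```

Emit:
apply_moves(rows=[[1,[0,0.003,0],[0,0,0.5]],[1,[-0.001,0.006,0],[0,0,1]],[1,[-0.002,0.01,0],[0,0,1.5]],[1,[-0.003,0.014,0],[0,0,2]],[1,[-0.003,0.014,0],[0,0,2]]])

```text
time: 16.2
tcp_pos: [0.5563, 0.0217, 0.0922]
tcp_rot: [0.36, 0.933, -0.001, 0.001]
force: [-3.9, -4.6, 9.5]
width: 0.156
grasp_force: 34.9
```

```bash
python3 st.py
```

```text
16.2 [0.5563 0.0217 0.0922] yaw 137.82 Ft [-0.3 -6.  -9.4] M [ 1.598 -0.113  0.006] q7 0.4
```

Third click. Now the fourth, to yaw about 117.5°.

Emit:
apply_moves(rows=[[1,[0,0.003,0.003],[0,0,0.5]],[1,[-0.001,0.006,0.003],[0,0,1]],[1,[-0.002,0.01,0.003],[0,0,1.5]],[1,[-0.003,0.014,0.003],[0,0,2.02]],[1,[-0.003,0.014,0.003],[0,0,2.02]],[1,[-0.003,0.014,0.003],[0,0,2.02]]])

```text
time: 16.95
tcp_pos: [0.5574, 0.0225, 0.0921]
tcp_rot: [0.517, 0.856, -0.0, 0.001]
force: [-3.7, -4.4, 10.2]
width: 0.158
grasp_force: 34.9
```

```bash
python3 st.py
```

```text
16.95 [0.5574 0.0225 0.0921] yaw 117.69 Ft [ -2.2  -5.3 -10.2] M [ 1.31  -0.628  0.006] q7 0.08
```

Emit:
apply_moves(rows=[[1,[0,0,-0.05],[0,0,0]],[1,[0,0,-0.1],[0,0,0]],[1,[0,0,-0.15],[0,0,0]],[1,[0,0,-0.2],[0,0,0]],[1,[0,0,-0.21],[0,0,0]],[1,[0,0,-0.21],[0,0,0]]])

```text
time: 17.7
tcp_pos: [0.5573, 0.0226, 0.104]
tcp_rot: [0.517, 0.856, -0.0, 0.001]
force: [-2.4, -4.9, 4.2]
width: 0.156
grasp_force: 34.9
```

```bash
python3 st.py
```

```text
17.7 [0.5573 0.0226 0.104 ] yaw 117.69 Ft [-3.3 -4.4 -4.2] M [ 0.821 -1.081  0.038] q7 0.09
```

Emit:
apply_moves(rows=[[0.7,[0,0,0],[0,0,0]],[0.4,[0,0,0],[0,0,0]],[0,[0,0,0],[0,0,0]],[0,[0,0,0],[0,0,0]],[0,[0,0,-0.5],[0,0,0]],[0,[0,0,-1],[0,0,0]],[0,[0,0,-2],[0,0,0]],[0,[0,0,-2.5],[0,0,0]],[0,[0,0,-2.5],[0,0,0]]], squeeze=10)

```text
time: 18.82
tcp_pos: [0.5584, 0.0245, 0.2564]
tcp_rot: [0.517, 0.856, 0.002, 0.002]
force: [-0.4, 0.9, -0.9]
width: 0.496
grasp_force: 0.0
```

```bash
python3 - <<'E'
exec(open("st.py").read())
i=vision.camera_info("wrist");a=vision.snapshot("wrist");cv2.imwrite("pics/w5.png",a)
print(np.round(i["pose"],4).tolist(),proj("wrist",[.4775,-.073,.110],i))
for r in models.recognise("wrist","key_top")[:2]: print(np.round(r["uv"],1),r["p"])
E
```

```text
18.825 [0.5584 0.0245 0.2564] yaw 117.75 Ft [1.  0.  0.9] M [-0.109 -0.071  0.04 ] q7 0.19
[[0.8848, 0.4458, 0.1356, 0.5211], [0.4659, -0.8498, -0.2465, 0.0929], [0.0053, 0.2813, -0.9596, 0.4509], [0.0, 0.0, 0.0, 1.0]] [222.86238191 220.75724686]
[224.2 218.8] 0.52
[299.6 195.8] 0.34
```

View pics/w5.png

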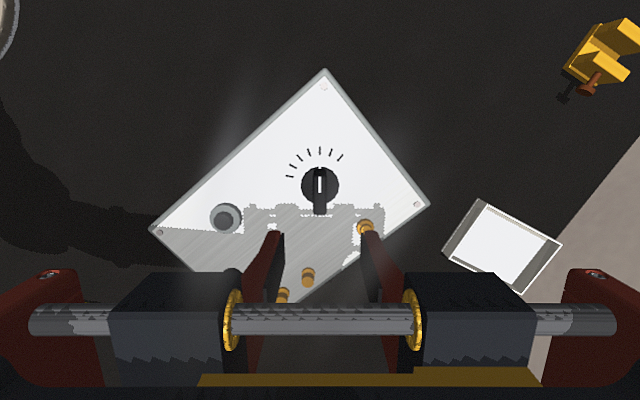

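The bar points at the fifth tick (320,150), which is four clicks, with two ticks to its right. The key is at (224,218), as predicted. Next: shut the fingers, turn 45° so the body stays clear of the knob, and move above the key.

Emit:
apply_moves(rows=[[1,[-0.4,-1,0],[0,0,1]],[1,[-0.81,-1.94,0],[0,0,2]],[1,[-0.81,-1.94,0],[0,0,3]],[1,[-0.81,-1.94,0.6],[0,0,4]],[1,[-0.81,-1.94,1.2],[0,0,4.5]],[1,[-0.81,-1.94,2.1],[0,0,4.5]],[1,[-0.81,-1.94,2.1],[0,0,4.5]],[1,[-0.81,-1.94,2.1],[0,0,4.5]]], squeeze=10)

```text
time: 19.92
tcp_pos: [0.4767, -0.0733, 0.1284]
tcp_rot: [0.805, 0.593, 0.0, -0.0]
force: [0.7, -0.2, -0.1]
width: 0.009
grasp_force: 0.0
```

```bash
python3 - <<'E'
exec(open("st.py").read())
print(T.round(3).tolist(),s["width"])
i=vision.camera_info("wrist");a=vision.snapshot("wrist");cv2.imwrite("pics/w6.png",a)
print("key",proj("wrist",[.4778,-.0728,.110],i),"shift",T.T@(np.array([.4778,-.0728,.110])-s["tcp_pos"]))
c=np.hstack([cv2.resize(a[100:350,220:420],(480,600)),cv2.resize(vision.snapshot("scene")[140:240,255:305],(300,600))]);cv2.imwrite("pics/c6.png",c)
E
```

```text
19.925 [ 0.4767 -0.0733  0.1284] yaw 72.76 Ft [0.1 0.8 0.1] M [-0.063 -0.023  0.004] q7 -0.41
[[0.296, 0.955, -0.0], [0.955, -0.296, 0.0], [0.0, -0.0, -1.0]] 0.008925931473046904
key [324.16005103 217.83616014] shift [0.00075393 0.00090472 0.01841536]
```

View pics/c6.png

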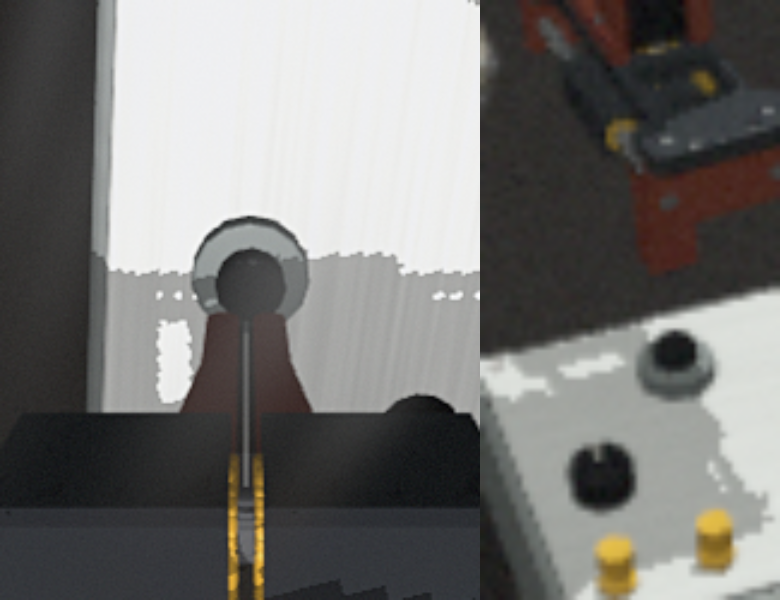

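The fingertip is centred over the key: the key shows at (324.6,217.9) against a predicted (324.2,217.8). Contact is expected around TCP z ≈ 0.077, so I'll descend in stages.

Emit:
apply_moves(rows=[[1,[0.013,0.015,0.3],[0,0,0]],[1,[0.013,0.015,0.5],[0,0,0]],[1,[0.013,0.015,0.65],[0,0,0]],[1,[0.013,0.015,0.7],[0,0,0]],[1,[0.013,0.015,0.7],[0,0,0]]])

```text
time: 20.65
tcp_pos: [0.4775, -0.073, 0.0858]
tcp_rot: [0.805, 0.593, 0.0, -0.0]
force: [0.0, 0.1, 1.5]
width: 0.004
grasp_force: 0.0
```

Emit:
apply_moves(rows=[[1,[0,0,0.025],[0,0,0]],[1,[0,0,0.05],[0,0,0]],[1,[0,0,0.05],[0,0,0]]])

```text
time: 21.02
tcp_pos: [0.4774, -0.073, 0.0827]
tcp_rot: [0.805, 0.593, -0.0, -0.0]
force: [-0.4, 0.3, -0.3]
width: 0.002
grasp_force: 0.0
```

Emit:
apply_moves(rows=[[1,[0,0,0.025],[0,0,0]],[1,[0,0,0.04],[0,0,0]],[1,[0,0,0.04],[0,0,0]]])

```text
time: 21.4
tcp_pos: [0.4776, -0.073, 0.0804]
tcp_rot: [0.805, 0.593, 0.0, 0.0]
force: [0.4, -0.4, 1.7]
width: 0.003
grasp_force: 0.9
```

Emit:
apply_moves(rows=[[1,[0,0,0.025],[0,0,0]],[1,[0,0,0.025],[0,0,0]],[1,[0,0,0.025],[0,0,0]]])

```text
time: 21.78
tcp_pos: [0.4776, -0.073, 0.0789]
tcp_rot: [0.805, 0.593, 0.0, 0.0]
force: [0.2, 0.2, 2.1]
width: 0.004
grasp_force: 1.4
```

Emit:
apply_moves(rows=[[1,[0,0,0.02],[0,0,0]],[1,[0,0,0.02],[0,0,0]]])

```text
time: 22.02
tcp_pos: [0.4776, -0.073, 0.0777]
tcp_rot: [0.805, 0.593, 0.0, 0.0]
force: [-0.9, 0.7, 3.2]
width: 0.007
grasp_force: 1.7
```

Emit:
apply_moves(rows=[[1,[0,0,0.015],[0,0,0]],[1,[0,0,0.015],[0,0,0]]])

```text
time: 22.28
tcp_pos: [0.4776, -0.073, 0.0768]
tcp_rot: [0.805, 0.593, 0.0, 0.0]
force: [-0.8, 0.5, 3.5]
width: 0.009
grasp_force: 2.0
```

Emit:
apply_moves(rows=[[1,[0,0,0.013],[0,0,0]],[1,[0,0,0.013],[0,0,0]]])

```text
time: 22.52
tcp_pos: [0.4776, -0.073, 0.076]
tcp_rot: [0.805, 0.593, 0.0, 0.0]
force: [-0.3, 0.2, 4.2]
width: 0.002
grasp_force: 2.2
```

Emit:
apply_moves(rows=[[1,[0,0,0.012],[0,0,0]],[1,[0,0,0.012],[0,0,0]]])

```text
time: 22.78
tcp_pos: [0.4776, -0.073, 0.0754]
tcp_rot: [0.805, 0.593, 0.0, 0.0]
force: [-0.3, -0.6, 6.1]
width: 0.006
grasp_force: 2.9
```

One more small step to be sure it is on the stop.

Emit:
apply_moves(rows=[[1,[0,0,0.009],[0,0,0]],[1,[0,0,0.009],[0,0,0]],[1,[0,0,0.009],[0,0,0]]])

```text
time: 23.15
tcp_pos: [0.4777, -0.073, 0.0753]
tcp_rot: [0.805, 0.593, 0.0, 0.0]
force: [-1.1, 0.6, 10.4]
width: 0.004
grasp_force: 5.4
```

The hard stop is reached (10 N, no further travel), so the key is fully down. Releasing and retreating upward.

Emit:
apply_moves(rows=[[1,[0,0,-0.1],[0,0,0]],[1,[0,0,-0.5],[0,0,0]],[1,[0,0,-1.2],[0,0,0]],[1,[0,0,-2],[0,0,0]],[1,[0,0,-2.5],[0,0,0]],[1,[0,0,-2.5],[0,0,0]],[1,[0,0,-2.5],[0,0,0]],[1,[0,0,-2.5],[0,0,0]]])

```text
time: 24.15
tcp_pos: [0.4764, -0.073, 0.2232]
tcp_rot: [0.805, 0.593, -0.001, -0.001]
force: [0.6, 0.1, 0.1]
width: 0.004
grasp_force: 0.0
```

```bash
python3 - <<'E'
exec(open("st.py").read())
a=vision.snapshot("scene")
cv2.imwrite("pics/f.png",cv2.resize(a[150:230,240:380],(798,456),interpolation=cv2.INTER_CUBIC))
E
```

```text
24.15 [ 0.4764 -0.073   0.2232] yaw 72.74 Ft [ 0.3  0.5 -0.1] M [-0.078 -0.01  -0.023] q7 -0.35
```

View pics/f.png

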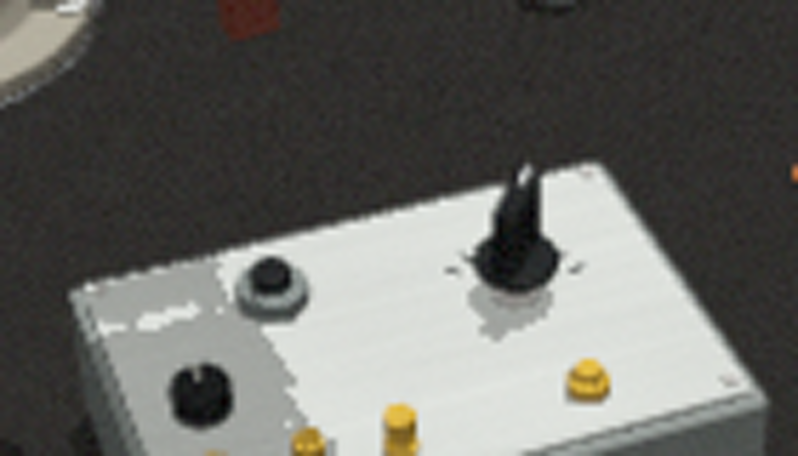

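The knob is up at crop (517,230), the key is up at (270,275), the nut is still standing at (588,380), and the robot is clear of everything. Handing in.

```bash
python3 -c "
from bench import manip
print(manip.job_done())"
```

```text
the job is handed in; nothing more can be done
None
```

I turned the selector back to its stop and set it four clicks clockwise, where it rose. I then pressed the measuring key fully down (about 10 N) and released it, and handed the job in; no verdict was returned.

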